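Cap the filled water canister to the click

TASK

The canister has been filled: lift the funnel out of its neck and stand it, spout down, in the glass tumbler to drip, handling the glass gently. Then put the black cap on the neck and screw it up clockwise until its ratchet clicks; stop at the first or second click, do not press hard on the neck, and leave everything else on the shelf where it is.

Things in the scene. Friction and masses are not known exactly. Their poses are not given: they have to be found in the camera images.
- canister: White plastic 5-litre water canister, fixed in a plywood batten tray: 180 x 240 mm on plan, its flat shoulder 120 mm above the shelf. Origin on the shelf under its middle, z up. The filler neck stands on the shoulder 35 mm from the middle towards -x of the canister. A fixed carrying handle 18 mm thick lies along y at x = +58 mm, its top 149 mm above the shelf.
- neck_rim (a point): Centre of the neck's rim, 151 mm above the shelf, 31 mm above the shoulder. Tube of 34 mm bore, 42 mm outside, with three thread ribs reaching 24.8 mm from the axis, each ending at a stop. How the ribs lie round the neck is NOT shown by any pose here, they may be at any angle: the turn from setting the cap down to the first click is anything from 1.0 to 3.6 rad, clockwise seen from above.
- cap: Click-stop screw cap lying right way up (opening down) on the shelf beside the canister, 31 mm high, 0.14 kg. This body is its grey threaded insert. Origin: centre of the underside, z up, x through a small pip on the foot flange (59 mm across, 4 mm high). Three thread lugs inside. Home on the neck, its origin is 19 mm below neck_rim; it stands up to 12 mm higher while the lugs ride on the ribs.
- cap_grip: The cap's black fluted grip ring, turning on the insert through a ratchet; same origin and axes as cap at the start. 16 flats (one facing its x axis), 62 mm across them, from 5 mm up to the flat top at 31 mm. The thread runs with under 0.2 Nm; tight, the torque climbs to some 0.5 to 0.6 Nm, then the ring jumps one tooth (0.39 rad) on the insert and the torque falls to about zero: one click.
- cap_seal (a point): Centre of the cap's sealing face, 19 mm above its origin. A tapered plug (31 mm across, 20 mm at its nose) hangs 11 mm below it and centres the cap in the bore from a few mm off. Turned clockwise under a light push of about 5 N, the lugs drop between the ribs and run under them until this face is on neck_rim; about 0.5 to 1.7 rad more draws it tight and then clicks.
- cap_pointer (a point): Outer end of the raised pointer on top of the grip ring, 29 mm from the axis, 31 mm above the cap's origin. It stands over the pip (+x of cap) until the ratchet slips; each click carries it 22.5 deg clockwise, seen from above, past the pip.
- funnel: Black plastic funnel standing spout down in the canister's neck, 96 mm tall, 45 g. Origin: centre of the spout's tip, z up. Spout 15 to 18 mm across, 45 mm long; cone widening to 62 mm at 76 mm height; then an upright collar 62 mm across up to 96 mm, to grip it by. In the neck its tip hangs 56 mm below the rim.
- funnel_collar (a point): On the funnel's axis 88 mm above its tip, inside the collar. Stood in the tumbler, the cone rests on the glass's rim with the tip 23 mm above the tumbler's origin.
- tumbler: Round clear glass tumbler, empty, 63 mm across at the mouth (56 mm inside), 95 mm tall, standing on the shelf beside the canister; it may be on the left while the cap is on the right, or the other way round. Origin: centre of its underside, z up. Loose, 0.22 kg.
- tumbler_rim (a point): Centre of the tumbler's mouth, 95 mm above its origin.
- ladle: Stainless ladle lying at the right edge, bowl 80 mm across, 30 mm high, handle 230 mm along its x. Origin under the bowl. Leave alone.
- plate: Blue melamine plate, 200 mm across, 20 mm high, at the right. Leave alone.
- mug: White ceramic mug with a side handle, 80 mm across, 85 mm high, at the left. Leave alone.
- jar_lid: Plain flat steel jar lid, 74 mm across and 14 mm high, at the left; not the cap. Leave alone.
- brush: Flat pastry brush with a wooden handle, 220 mm long, lying behind the canister. Leave alone.
- soap: Washing-up liquid bottle, 60 mm across, 190 mm tall, behind the canister. Leave alone.
Things that resemble listed ones, but are neither listed nor needed, are in the scene too. Leave any pink look-alike of the funnel alone.

How it is judged (in metres and radians):
On the way, in this order (a step that is already met when the one before it is completed fails the run):
1. the funnel stands spout down in the tumbler, released (horizontal distance between funnel and tumbler below 0.02 m and z of funnel in the frame of tumbler between 0.004 and 0.04 m and angle between funnel's own z axis and vertical below 0.3 rad and angle between tumbler's own z axis and vertical below 0.1 rad and contact force between the fingers and funnel below 0.05 N), for 0.2 s.
2. the cap sits home on the neck, its sealing face on the rim (horizontal distance between cap and neck_rim below 0.004 m and z of cap in the frame of canister below 0.1335 m and angle between cap's own z axis and vertical below 0.06 rad), for 0.05 s.
3. the ratchet has clicked with the cap home (all of step 2 and y of cap_pointer in the frame of cap below -0.007 m and x of cap_pointer in the frame of cap above 0.016 m), for 0.1 s.
At the end, for the whole second after the job is handed in: Funnel spout down in the upright tumbler (axes within 20 mm, tip 4 to 40 mm over the glass's underside, tilt under 0.3 rad), at rest; cap on the neck within 4 mm, sealing face within 1.5 mm of the rim, pointer one or two clicks (14 to 56 deg) clockwise of the pip (all of step 3 and horizontal distance between funnel and tumbler below 0.02 m and z of funnel in the frame of tumbler between 0.004 and 0.04 m and angle between funnel's own z axis and vertical below 0.3 rad and angle between tumbler's own z axis and vertical below 0.1 rad and linear speed of each of tumbler, funnel below 0.02 m/s and angular speed of cap below 0.1 rad/s); the robot touches nothing.
It fails at once if the cap is turned past its second click (or the ratchet is forced as far the wrong way) (x of cap_pointer in the frame of cap below 0.016 m).
It fails at once if the glass tumbler is knocked, squeezed or pressed with more than 60 N over all its contacts (contact force between tumbler and anything else above 60 N).
It fails at once if the gripper leans on the canister with more than 15 N (contact force between the arm and canister above 15 N).
It fails at once if the cap is forced down on the neck with over 50 N before it is home (contact force between cap and canister above 50 N and z of cap in the frame of canister above 0.135 m).
It fails at once if another thing on the shelf is pushed more than 30 mm from its place or upset (distance of any of ladle, plate, mug, jar_lid, brush, soap from where it was at the start of the episode above 0.03 m or angle between any of mug, soap's own z axis and vertical above 0.35 rad).
It also fails if it takes over 72 s, if anything falls off the work surface, if the arm or the gripper's body presses on something with over 40 N, if the wrist force passes 120 N, or if a joint passes its speed limit or range.

ROBOT

A 6-joint arm with a two-finger parallel gripper is mounted at the origin on the work surface. World frame = base frame: x ahead of the robot, y to its left, z up, the work surface at z = 0. Lengths are in m, angles in degrees, forces in N, time in s.
With the tool pointing down it reaches from about 0.3 to 0.75 m from the base axis. Payload 8.5 kg.
Tool frame: the origin (TCP) lies at the very end of the fingers, on their centre line; the grasp point (between the pads) lies 19 mm behind it (env.hold_point_z is the distance from the TCP to the grasp point, in m); z points along the fingers, y is the line along which they close (so a half turn about z gives the same grasp; the last joint's range is limited). The gripper opens to 85 mm and grips with 20 to 120 N. Pads are 22 mm wide; open, the fingers measure 114 mm over their backs; the gripper's body (76 mm by 85 mm) begins 54 mm behind the grasp point. The pads swing forward as they close: fully open they stand 13 mm farther back than shut.
Start: joints at [-83.784, 21.807, 74.336, -0, 83.858, -12.336], TCP at [0.175, -0.521, 0.231] pointing down, gripper open.
Joint ranges: [-178.18, 178.18], [-50.72, 133.34], [12.68, 142.11], [-81.47, 261.47], [9.98, 163.14], [-165.26, 165.26]. Speed limits (degrees/s): [136.94, 136.94, 180, 180, 180, 180].

INTERFACE

Orientations are given as a 3x3 rotation matrix whose columns are the frame's x, y, z axes.
In Python, from rig import env, optics gives the robot as it stands.
- The arm moves only by the shell command python3 -m jog 'ROWS' [OPENING] [FORCE]. ROWS is JSON, a list of rows, each an object with "linear": the shift along the tool's x, y, z in units of 40 mm (1.0 is 40 mm), a list of three; "roll": the turn about the tool's z in units of 5 degrees (1.0 is 5 degrees). A call has 1 to 12 rows; each row shifts and turns the commanded pose from where the row before left it, along the tool's axes as they then stand; what a row does not reach is not made up. A row lasts 1/12 s, in which the tool goes at most 41.7 mm and 7.16 degrees, less where a joint would pass 70% of its speed; a pose out of reach is approached as far as the arm can. A call is refused whole if a number of a shift passes 1 or a number of a turn 1, either way. A call with a gripper value outside its range is refused whole. OPENING is the opening, from -1 (shut) to 1 (fully open), set as the call begins (- or left out, the last holds). The fingers move at their own pace and stop on an object; FORCE is the grip in N (left out, the last holds). Time passes only in rows, so rows that do not move let the fingers close. It gives the time, the measured TCP pose, the force, the opening and the grip force at its end, in the units of the state.
- env.observe(): the state, without advancing time (a new reading comes with each control period).
- optics.get_image(name): name is "side" or "top" or "wrist"; returns the picture (480x640x3 uint8, red, green, blue); there is no depth.
- optics.calibration(name): a dict with "fov_y" (degrees; the focal length in pixels is half the picture's height over the tangent of half this angle, whatever the lens; pixels are square), "cx", "cy" (the principal point, pixels), "T" (4x4, takes a point from camera to world coordinates). Camera axes: x right, y down, z forward; pixel columns grow to the right and rows downward; lengths in m; the calibration is good to about 2 mm. The wrist camera is an equidistant fisheye: a pixel r from the principal point sees the ray r / f radians off the axis. A picture is of the moment at which its call begins: read the wrist's pose just before it. calibration takes no time and is no camera call; for the wrist camera it gives the pose at the moment of the call.
- env.close_job(): hands the job in; it is judged then, once.
The state is a dict: "time_s": time; "q": joint angles; "qvel": joint speeds; "joint_efforts": joint torques, N m; "position": TCP position; "tool_rot": TCP orientation; "ft_force": force on the tool from outside, world axes, zero at the start; "wrist_torque": the same for the moment, N m; "grip_width": finger opening in m; "gripper_force": force on a finger pad.
Only numpy, scipy, OpenCV 4.12 (cv2) and the standard library are available. Lean on these libraries where they do the work, as an engineer would, in place of code of your own. Each camera call takes 0.05 s, during which the arm holds its last target. There are 200 camera calls.

## Working session

There is one attempt and no reset: what is moved stays moved. The work goes in short steps, Python scripts to look and compute and a shell command to move; the robot and the scene stay as the last step left them, time stands still between calls to the robot, and variables do not carry over. Pictures are saved under pics/ and viewed, at most 10 in all, crops included, and the job is handed in when it is done.

```bash
ls; mkdir -p pics
python3 - <<'E'
from rig import env, optics
import cv2
s=env.observe(); print(s['time_s'],s['position'],s['tool_rot'],s['grip_width'],env.hold_point_z)
for n in ('top','side','wrist'):
    c=optics.calibration(n); print(n,c)
    cv2.imwrite(f'pics/{n}0.png',optics.get_image(n)[:,:,::-1])
E
```

```text
pics
0.0 [ 0.17495685 -0.52111748  0.23073301] [[ 9.48031215e-01  3.18177286e-01 -1.72997433e-04]
 [ 3.18177209e-01 -9.48030225e-01  1.39847608e-03]
 [ 2.80956526e-04 -1.38084281e-03 -9.99999007e-01]] 0.08543191283383786 0.0187
top {'fov_y': 53.826634785480934, 'cx': 322.9236733269195, 'cy': 239.81743189192602, 'T': array([[-0.01843925, -0.99584113,  0.08922123,  0.48046042],
       [-0.99968375,  0.01988915,  0.01538882, -0.07342145],
       [-0.01709936, -0.08890926, -0.99589294,  1.47210844],
       [ 0.        ,  0.        ,  0.        ,  1.        ]])}
side {'fov_y': 48.694411594282485, 'cx': 330.9699285486284, 'cy': 237.6274693284329, 'T': array([[-0.93279122, -0.17722828,  0.31383225,  0.17803748],
       [-0.36040451,  0.45136334, -0.81632085,  0.93972124],
       [ 0.00302277, -0.87456348, -0.48490163,  0.75720844],
       [ 0.        ,  0.        ,  0.        ,  1.        ]])}
wrist {'fov_y': 65.70646984690485, 'cx': 314.3356763740265, 'cy': 240.12311770486562, 'T': array([[ 0.31756948, -0.90720082, -0.27592807,  0.24586851],
       [-0.94823319, -0.3043952 , -0.09053935, -0.49668082],
       [-0.00185381,  0.29039669, -0.95690455,  0.37342754],
       [ 0.        ,  0.        ,  0.        ,  1.        ]])}
```

View pics/top0.png

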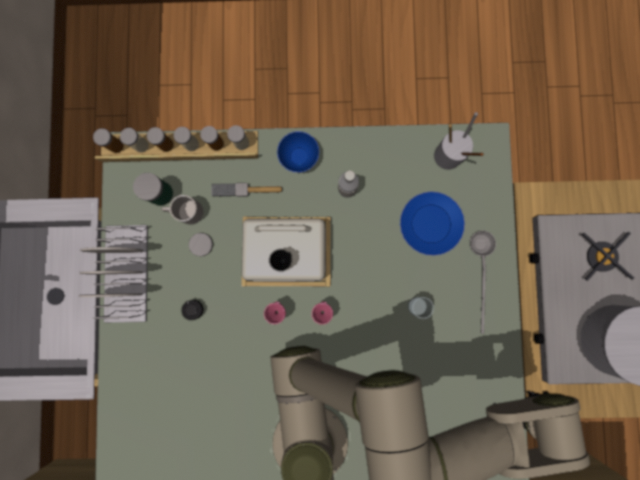

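View pics/side0.png

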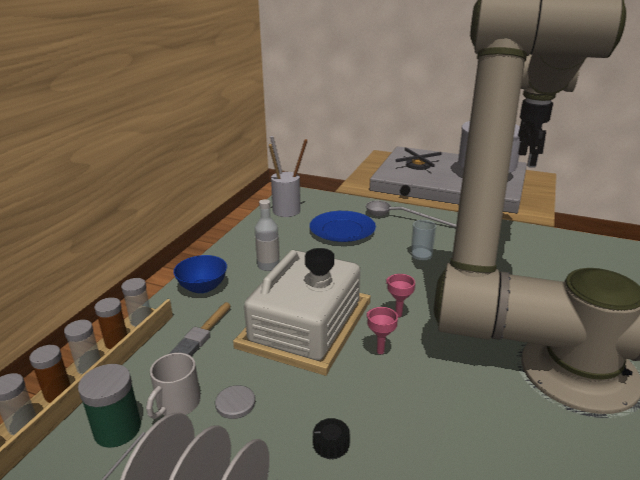

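Top view: the black funnel in the neck is at (281,259), with pink look-alikes at (275,313) and (322,313). The black cap is at (192,309); the steel jar lid (200,244) could be taken for it. The glass tumbler is at (420,307), and a white mug stands at (184,208). I choose the black funnel, the black fluted cap and the clear tumbler, and will check them in enlarged crops.

Run:
```python
import cv2,numpy as np
t=cv2.imread('pics/top0.png');s=cv2.imread('pics/side0.png')
def c(im,u,v,h,k): 
    o=cv2.resize(im[v-h:v+h,u-h:u+h],(260,260),interpolation=cv2.INTER_CUBIC); cv2.putText(o,f'{u-h},{v-h} x{260/2/h:.2f}',(3,12),0,.4,(0,0,255));return o
A=np.hstack([c(t,283,250,50,0),c(t,192,309,20,0),c(t,420,307,20,0)])
B=np.hstack([c(s,318,275,40,0),c(s,331,438,32,0),c(s,423,240,32,0)])
cv2.imwrite('pics/crop0.png',np.vstack([A,B]))
```

```text
(no output)
```

View pics/crop0.png

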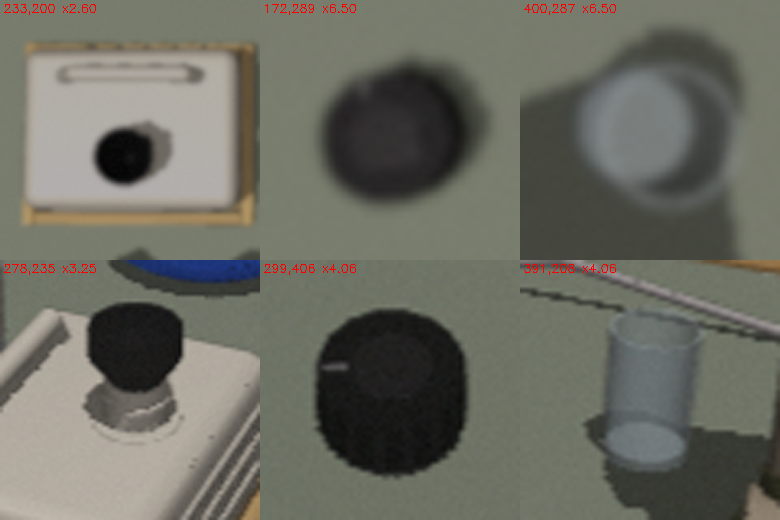

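The crops confirm the choice: black funnel in the neck with its collar top at top-px (280.7,259.6), black cap with its light pointer toward side-px (314,432), and clear tumbler with its rim at top-px (423.4,308.2). Next I triangulate.

```bash
cat > h.py <<'E'
import numpy as np
from rig import env, optics
def ray(n,u,v,c=None):
    c=c or optics.calibration(n); f=240/np.tan(np.radians(c['fov_y']/2)); x,y=u-c['cx'],v-c['cy']
    if n=='wrist':
        r=np.hypot(x,y); t=r/f; d=np.array([x/r*np.sin(t),y/r*np.sin(t),np.cos(t)])
    else: d=np.array([x/f,y/f,1])
    return c['T'][:3,3],c['T'][:3,:3]@d
def atz(n,u,v,z,c=None):
    o,d=ray(n,u,v,c); return (o+d*(z-o[2])/d[2])[:2].round(4)
def pix(n,p,c=None):
    c=c or optics.calibration(n); f=240/np.tan(np.radians(c['fov_y']/2)); q=c['T'][:3,:3].T@(np.array(p)-c['T'][:3,3])
    if n=='wrist':
        r=np.hypot(q[0],q[1]); t=np.arctan2(r,q[2]); return np.array([c['cx']+f*t*q[0]/r,c['cy']+f*t*q[1]/r])
    return np.array([c['cx']+f*q[0]/q[2],c['cy']+f*q[1]/q[2]])
E
python3 - <<'E'
from h import *
print('funnel top',atz('top',280.7,259.6,.191), 'side',atz('side',278+135/3.25,235+59/3.25,.191))
print('can',[atz('top',233+a/2.6,200+b/2.6,.12) for a,b in ((28,50),(238,50),(238,210),(28,210))])
print('handle',atz('top',233+60/2.6,200+74/2.6,.149),atz('top',233+203/2.6,200+74/2.6,.149))
print('tum rim',atz('top',423.4,308.2,.095),atz('side',424.2,225,.095),'base',atz('top',417.7,306.7,.004),atz('side',421.8,253.6,.004))
print('cap',atz('side',331.5,431.1,.031),'ptr',atz('side',299+62/4.06,406+107/4.06,.031),'top~',atz('top',192.3,309.4,.02))
E
```

```text
funnel top [0.5436 0.062 ] side [0.5426 0.0577]
can [array([0.6659, 0.1752]), array([ 0.6611, -0.0583]), array([ 0.4844, -0.055 ]), array([0.4886, 0.1758])]
handle [0.6349 0.1351] [ 0.6318 -0.0202]
tum rim [ 0.4006 -0.3376] [ 0.3982 -0.3323] base [ 0.4002 -0.3378] [ 0.3974 -0.3352]
cap [0.4023 0.3507] ptr [0.4286 0.3638] top~ [0.4049 0.3524]
```

```bash
python3 -m jog '[{"linear":[0,0,-1]},{"linear":[0.78,-0.63,-0.5]},{"linear":[0.78,-0.63,0]},{"linear":[0.78,-0.63,0]},{"linear":[0.78,-0.63,0]},{"linear":[0.78,-0.63,0]},{"linear":[0.78,-0.63,0]},{"linear":[0.78,-0.63,0]},{"linear":[0.78,-0.63,0]},{"linear":[0.78,-0.63,0]},{"linear":[0.78,-0.63,0]},{"linear":[0.78,-0.63,0]}]' 1
python3 -m jog '[{"linear":[0.78,-0.63,0]},{"linear":[0.78,-0.63,0]},{"linear":[0.78,-0.63,0]},{"linear":[0.78,-0.63,0]},{"linear":[0,0,0]},{"linear":[0,0,0]}]'
```

```text
invalid input
invalid input
```

```bash
python3 -m jog '[{"linear":[0,0,-1],"roll":0},{"linear":[0.78,-0.63,-0.5],"roll":0},{"linear":[0.78,-0.63,0],"roll":0},{"linear":[0.78,-0.63,0],"roll":0},{"linear":[0.78,-0.63,0],"roll":0},{"linear":[0.78,-0.63,0],"roll":0},{"linear":[0.78,-0.63,0],"roll":0},{"linear":[0.78,-0.63,0],"roll":0},{"linear":[0.78,-0.63,0],"roll":0},{"linear":[0.78,-0.63,0],"roll":0},{"linear":[0.78,-0.63,0],"roll":0},{"linear":[0.78,-0.63,0],"roll":0}]' 1
python3 -m jog '[{"linear":[0.78,-0.63,0],"roll":0},{"linear":[0.78,-0.63,0],"roll":0},{"linear":[0.78,-0.63,0],"roll":0},{"linear":[0.78,-0.63,0],"roll":0},{"linear":[0,0,0],"roll":0},{"linear":[0,0,0],"roll":0}]'
```

```text
time_s: 1.15
position: [0.4112, -0.1498, 0.29]
tool_rot: [[0.948, 0.318, 0.0], [0.318, -0.948, -0.0], [0.0, 0.0, -1.0]]
ft_force: [0.2, -0.5, -0.0]
grip_width: 0.0853
gripper_force: 0.0
time_s: 1.65
position: [0.4972, -0.0149, 0.2894]
tool_rot: [[0.947, 0.322, -0.001], [0.322, -0.947, 0.0], [-0.001, -0.001, -1.0]]
ft_force: [-1.1, -0.7, -1.0]
grip_width: 0.0855
gripper_force: 0.0
```

```bash
python3 -m jog '[{"linear":[0.56,-0.47,0],"roll":0},{"linear":[0.56,-0.47,0],"roll":0},{"linear":[0.56,-0.47,0],"roll":0},{"linear":[0,0,0],"roll":0},{"linear":[0,0,0],"roll":0},{"linear":[0,0,0],"roll":0}]'
cat > w.py <<'E'
import sys,cv2,pickle
from h import *
c=optics.calibration('wrist'); s=env.observe(); im=optics.get_image('wrist')[:,:,::-1]
cv2.imwrite(f'pics/{sys.argv[1]}.png',im); pickle.dump((c,s),open(f'pics/{sys.argv[1]}.pkl','wb')); print(s['position'],s['q'])
E
python3 w.py w1
```

```text
time_s: 2.15
position: [0.5422, 0.0571, 0.2898]
tool_rot: [[0.948, 0.317, -0.001], [0.317, -0.948, -0.0], [-0.001, 0.0, -1.0]]
ft_force: [-0.2, 0.3, -1.5]
grip_width: 0.0853
gripper_force: 0.0
[0.54222337 0.05713237 0.28981562] [-6.41921933e+00  1.93654139e+01  6.84409369e+01 -2.31612619e-02
  9.22263600e+01  6.50947183e+01]
```

View pics/w1.png

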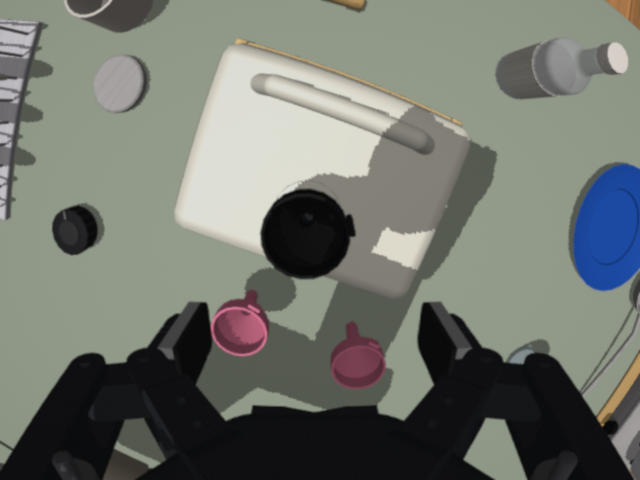

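The wrist view shows the funnel's collar centred at (305.5,233). A small tab at (350,225) lies in the fingers' closing line, so I will roll to clear it. The cap is at (73,229) and the pink funnels at (240,328) and (358,360).

Run:
```python
from h import *; import pickle
c,s=pickle.load(open('pics/w1.pkl','rb'))
print(atz('wrist',305.5,233,.191,c),'edges',[atz('wrist',a,b,.191,c) for a,b in((261,234),(350,234),(306,190),(306,278))])
print('shoulder',[atz('wrist',a,b,.12,c) for a,b in((235,45),(468,137),(404,297),(177,215))])
print('cap',atz('wrist',72,229,.031,c), 'tab',atz('wrist',352,225,.18,c))
```

```text
[0.5463 0.0658] edges [array([0.5361, 0.0944]), array([0.5552, 0.037 ]), array([0.5743, 0.0746]), array([0.5152, 0.0553])]
shoulder [array([0.6638, 0.1687]), array([ 0.6555, -0.0463]), array([ 0.4964, -0.0468]), array([0.5062, 0.1769])]
cap [0.4113 0.3489] tab [0.5592 0.0359]
```

```bash
python3 -m jog '[{"linear":[0.09,-0.1,0],"roll":0},{"linear":[0,0,0],"roll":1},{"linear":[0,0,0],"roll":1},{"linear":[0,0,0.2],"roll":1},{"linear":[0,0,0.2],"roll":1},{"linear":[0,0,0.2],"roll":1},{"linear":[0,0,0.2],"roll":1},{"linear":[0,0,0.2],"roll":1},{"linear":[0,0,0.2],"roll":1},{"linear":[0,0,0.2],"roll":1},{"linear":[0,0,0.1],"roll":1},{"linear":[0,0,0],"roll":0}]' 1 20
python3 -m jog '[{"linear":[0,0,0.4],"roll":0},{"linear":[0,0,0.4],"roll":0},{"linear":[0,0,0.4],"roll":0},{"linear":[0,0,0.35],"roll":0},{"linear":[0,0,0],"roll":0},{"linear":[0,0,0],"roll":0}]'
python3 w.py w2
```

```text
time_s: 3.2
position: [0.5443, 0.0628, 0.2292]
tool_rot: [[0.851, -0.525, -0.002], [-0.525, -0.851, 0.0], [-0.001, 0.001, -1.0]]
ft_force: [-0.1, -0.3, 0.4]
grip_width: 0.0856
gripper_force: 0.0
time_s: 3.7
position: [0.5448, 0.063, 0.1683]
tool_rot: [[0.854, -0.521, -0.0], [-0.521, -0.854, 0.0], [-0.0, 0.0, -1.0]]
ft_force: [-0.3, 0.1, 0.0]
grip_width: 0.0856
gripper_force: 0.0
[0.54480825 0.06297728 0.16826598] [-5.77792785e+00  2.47362264e+01  8.06071790e+01  1.11394002e-03
  7.46759408e+01  1.15601854e+02]
```

View pics/w2.png

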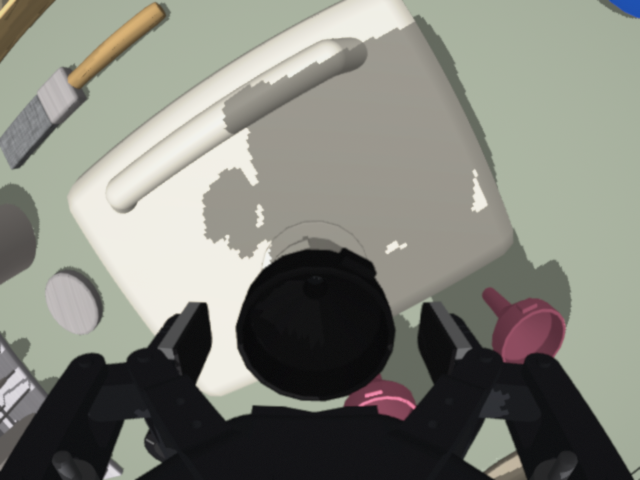

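The collar (316,324) sits between the pads (190,345)/(445,345), and the tab (360,265) is clear of them. Closing gently.

```bash
python3 - <<'E'
from h import *; import pickle
c,s=pickle.load(open('pics/w2.pkl','rb'))
print(atz('wrist',316,324,.191,c),[atz('wrist',a,b,.191,c) for a,b in((237,325),(395,325),(316,250),(316,400))])
E
python3 -m jog '[{"linear":[0,0,0],"roll":0},{"linear":[0,0,0],"roll":0},{"linear":[0,0,0],"roll":0},{"linear":[0,0,0],"roll":0},{"linear":[0,0,0],"roll":0},{"linear":[0,0,0],"roll":0}]' -1 20
```

```text
[0.5497 0.0609] [array([0.5643, 0.0867]), array([0.5334, 0.0361]), array([0.5743, 0.0459]), array([0.5176, 0.0804])]
time_s: 4.25
position: [0.5451, 0.0628, 0.1691]
tool_rot: [[0.853, -0.522, 0.002], [-0.522, -0.853, -0.001], [0.002, -0.0, -1.0]]
ft_force: [-2.3, -2.4, 6.0]
grip_width: 0.0616
gripper_force: 20.8
```

```bash
python3 -m jog '[{"linear":[0,0,-0.3],"roll":0},{"linear":[0,0,-0.8],"roll":0},{"linear":[0,0,-0.9],"roll":0},{"linear":[0,0,-0.7],"roll":0},{"linear":[0,0,0],"roll":0}]'
python3 -m jog '[{"linear":[0.08,0.4,0],"roll":0},{"linear":[0.17,0.8,0],"roll":0},{"linear":[0.18,0.9,0],"roll":0},{"linear":[0.18,0.9,0],"roll":0},{"linear":[0.18,0.9,0],"roll":0},{"linear":[0.18,0.9,0],"roll":0},{"linear":[0.18,0.9,0],"roll":0},{"linear":[0.18,0.9,0],"roll":0},{"linear":[0.18,0.9,0],"roll":0},{"linear":[0.18,0.9,0],"roll":0},{"linear":[0.18,0.9,0],"roll":0},{"linear":[0.12,0.6,0],"roll":0}]'
python3 -m jog '[{"linear":[0.13,0.5,0],"roll":0},{"linear":[0,0,0],"roll":0},{"linear":[0,0,0],"roll":0},{"linear":[0,0,0],"roll":0}]'
python3 - <<'E'
from h import *; import cv2
for n in('top','side'):
    im=optics.get_image(n)[:,:,::-1]; cv2.imwrite(f'pics/{n}3.png',im)
t=cv2.imread('pics/top3.png');s=cv2.imread('pics/side3.png')
R=lambda i:cv2.resize(i,(400,400),interpolation=cv2.INTER_CUBIC)
cv2.imwrite('pics/c3.png',np.hstack([R(t[250:350,370:470]),R(s[160:270,370:480])]))
E
python3 w.py w3
```

```text
time_s: 4.67
position: [0.5464, 0.0633, 0.2821]
tool_rot: [[0.853, -0.521, 0.011], [-0.521, -0.853, -0.001], [0.01, -0.005, -1.0]]
ft_force: [0.3, -0.4, -2.0]
grip_width: 0.0616
gripper_force: 22.4
time_s: 5.67
position: [0.4047, -0.3187, 0.2756]
tool_rot: [[0.852, -0.523, -0.0], [-0.523, -0.852, -0.0], [-0.0, 0.0, -1.0]]
ft_force: [-0.0, 0.4, -0.9]
grip_width: 0.0615
gripper_force: 22.4
time_s: 6.0
position: [0.4002, -0.3352, 0.2758]
tool_rot: [[0.853, -0.521, -0.0], [-0.521, -0.853, 0.001], [-0.0, -0.0, -1.0]]
ft_force: [-0.1, 0.1, -0.5]
grip_width: 0.0617
gripper_force: 22.4
[ 0.40044955 -0.33489963  0.27599303] [-5.29191151e+01  1.73063422e+01  7.37404097e+01  1.06121583e-02
  8.89556722e+01  6.84546270e+01]
```

View pics/c3.png

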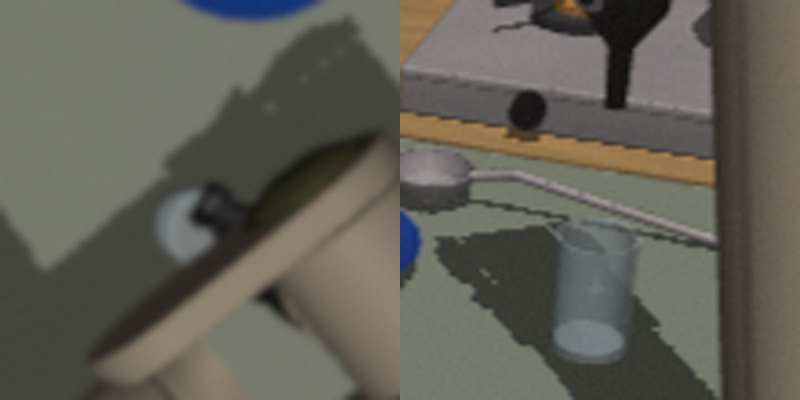

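Side crop: the spout tip is at (429.7,189.2), the tumbler rim centre at (424.5,225.2) and its base at (422,253.8). I compare these with predictions.

Run:
```python
from h import *
p=env.observe()['position']; tip=np.array([p[0],p[1],p[2]-.073])
print('tip pred px',pix('side',tip),'obs 429.7,189.2')
for z in (.200,.204,.208): print(z,atz('side',429.7,189.2,z))
print(atz('side',424.5,225.2,.095),atz('side',422,253.8,.002), pix('side',[.4003,-.3375,.095]),pix('side',[.4003,-.3375,0.002]))
```

```text
tip pred px [427.20878391 187.58795111] obs 429.7,189.2
0.2 [ 0.3935 -0.334 ]
0.204 [ 0.3919 -0.3249]
0.208 [ 0.3904 -0.3157]
[ 0.3972 -0.3314] [ 0.3972 -0.3377] [423.83405047 224.03446111] [420.90090348 253.62423503]
```

View pics/w3.png

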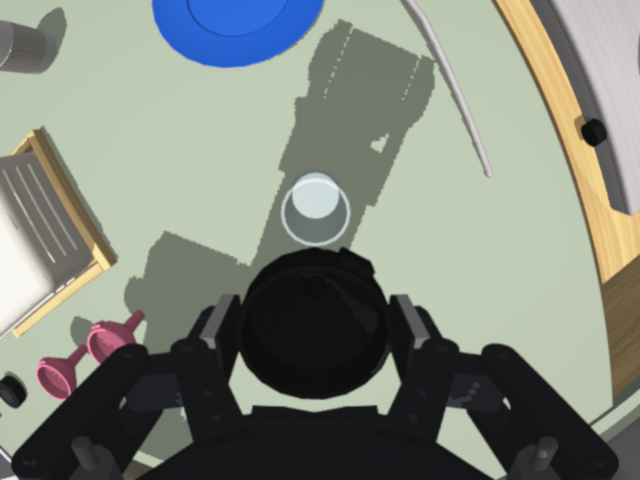

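Wrist view: the tumbler rim is at (315.5,211), its base at (315,196), and the held funnel's collar is centred at (315,323).

Run:
```python
from h import *; import pickle
c,s=pickle.load(open('pics/w3.pkl','rb')); R=s['tool_rot'];p=s['position']
for n,u,v,z in(('rim',315.5,211,.095),('base',315,196,.003),('collar',315,323,p[2]+.0235)):
    a=atz('wrist',u,v,z,c); print(n,a,'tool',R.T[:2,:2]@(a-p[:2]))
```

```text
rim [ 0.403 -0.336] tool [ 0.00275042 -0.00038834]
base [ 0.4008 -0.3343] tool [-1.29691624e-05 -6.94411091e-04]
collar [ 0.4063 -0.3371] tool [ 0.0061406  -0.00116722]
```

```bash
python3 -m jog '[{"linear":[0,0,0.7],"roll":0},{"linear":[0,0,0.8],"roll":0},{"linear":[0,0,0.8],"roll":0},{"linear":[0,0,0.8],"roll":0},{"linear":[0,0,0.6],"roll":0},{"linear":[0,0,0.4],"roll":0},{"linear":[0,0,0],"roll":0},{"linear":[0,0,0],"roll":0}]'
python3 -m jog '[{"linear":[0,0,0.1],"roll":0},{"linear":[0,0,0.08],"roll":0},{"linear":[0,0,0],"roll":0},{"linear":[0,0,0],"roll":0}]'
```

```text
time_s: 6.82
position: [0.4004, -0.3354, 0.1121]
tool_rot: [[0.854, -0.521, -0.0], [-0.521, -0.854, 0.001], [-0.001, -0.0, -1.0]]
ft_force: [0.2, 0.3, 0.6]
grip_width: 0.0613
gripper_force: 22.4
time_s: 7.15
position: [0.4002, -0.336, 0.1052]
tool_rot: [[0.853, -0.522, 0.001], [-0.522, -0.853, -0.001], [0.001, 0.0, -1.0]]
ft_force: [0.2, -0.3, -0.6]
grip_width: 0.062
gripper_force: 22.4
```

```bash
python3 -m jog '[{"linear":[0,0,0.07],"roll":0},{"linear":[0,0,0.06],"roll":0},{"linear":[0,0,0],"roll":0},{"linear":[0,0,0],"roll":0}]'
python3 - <<'E'
from h import *; import cv2
s=optics.get_image('side')[:,:,::-1]; cv2.imwrite('pics/side4.png',s)
a=cv2.resize(s[170:270,370:470],(400,400),interpolation=cv2.INTER_CUBIC); w=cv2.resize(optics.get_image('wrist')[:,:,::-1],(400,300))
w=np.vstack([w,0*w[:100]]); cv2.imwrite('pics/c4.png',np.hstack([a,w]))
E
```

```text
time_s: 7.48
position: [0.4002, -0.3361, 0.0997]
tool_rot: [[0.853, -0.522, 0.0], [-0.522, -0.853, -0.001], [0.001, 0.0, -1.0]]
ft_force: [-0.2, -0.8, 1.8]
grip_width: 0.0617
gripper_force: 22.6
```

View pics/c4.png

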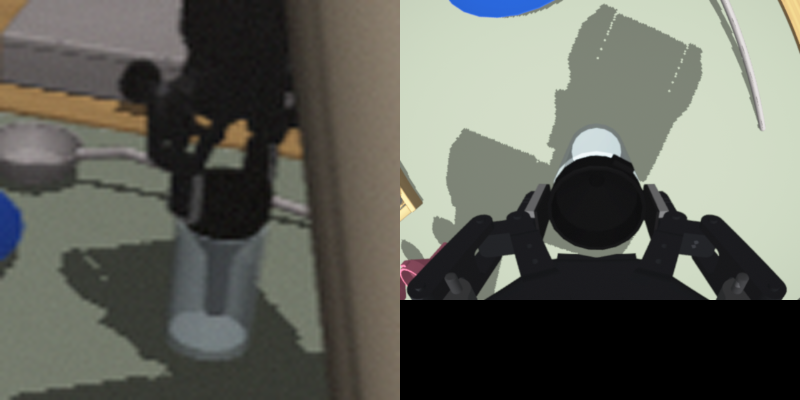

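The spout hangs centred in the glass (side crop (215,290), i.e. side-px (424,243)) and the cone has reached the rim. Releasing and rising.

```bash
python3 -m jog '[{"linear":[0,0,0],"roll":0},{"linear":[0,0,0],"roll":0},{"linear":[0,0,0],"roll":0},{"linear":[0,0,0],"roll":0},{"linear":[0,0,0],"roll":0}]' 1
python3 -m jog '[{"linear":[0,0,-0.3],"roll":0},{"linear":[0,0,-0.8],"roll":0},{"linear":[0,0,-1],"roll":0},{"linear":[0,0,-1],"roll":0},{"linear":[0,0,-1],"roll":0},{"linear":[0,0,-0.9],"roll":0},{"linear":[0,0,0],"roll":0},{"linear":[0,0,0],"roll":0}]'
python3 w.py w5
python3 - <<'E'
from h import *; import cv2
s=optics.get_image('side')[:,:,::-1]
a=cv2.resize(s[160:270,370:480],(400,400),interpolation=cv2.INTER_CUBIC); w=cv2.resize(cv2.imread('pics/w5.png'),(400,300))
w=np.vstack([w,0*w[:100]]); cv2.imwrite('pics/c5.png',np.hstack([a,w]))
E
```

```text
time_s: 8.0
position: [0.4, -0.3358, 0.0994]
tool_rot: [[0.853, -0.522, -0.0], [-0.522, -0.853, 0.0], [-0.0, -0.0, -1.0]]
ft_force: [0.0, 0.4, -0.1]
grip_width: 0.0857
gripper_force: 0.0
time_s: 8.67
position: [0.4003, -0.3361, 0.3011]
tool_rot: [[0.853, -0.522, 0.002], [-0.522, -0.853, -0.003], [0.004, 0.001, -1.0]]
ft_force: [0.5, -0.4, -0.1]
grip_width: 0.0856
gripper_force: 0.0
[ 0.40032894 -0.33612388  0.30105198] [-5.30071011e+01  1.65614677e+01  7.07397182e+01 -9.71177683e-04
  9.24780641e+01  6.84357368e+01]
```

View pics/c5.png

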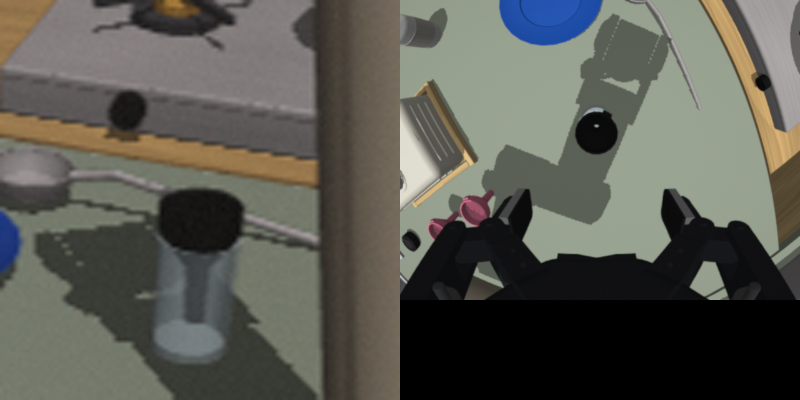

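The funnel stands upright in the tumbler (side crop (200,215)) and is released. Next I measure the bare neck, at several rolls so the wrist camera's bias cancels.

```bash
python3 -m jog '[{"linear":[-0.1,-0.5,0],"roll":0},{"linear":[-0.2,-0.94,0],"roll":0},{"linear":[-0.2,-0.94,0],"roll":0},{"linear":[-0.2,-0.94,0],"roll":0},{"linear":[-0.2,-0.94,0],"roll":0},{"linear":[-0.2,-0.94,0],"roll":0},{"linear":[-0.2,-0.94,0],"roll":0},{"linear":[-0.2,-0.94,0],"roll":0},{"linear":[-0.2,-0.94,0.2],"roll":0},{"linear":[-0.2,-0.94,0.2],"roll":0},{"linear":[-0.2,-0.94,0.2],"roll":0},{"linear":[-0.05,-0.4,0.2],"roll":0}]'
python3 -m jog '[{"linear":[0,0,0.2],"roll":0},{"linear":[0,0,0],"roll":0},{"linear":[0,0,0],"roll":0}]'
python3 w.py n1
python3 -m jog '[{"linear":[0,0,0],"roll":-1},{"linear":[0,0,0],"roll":-1},{"linear":[0,0,0],"roll":-1},{"linear":[0,0,0],"roll":-1},{"linear":[0,0,0],"roll":-1},{"linear":[0,0,0],"roll":-1},{"linear":[0,0,0],"roll":-1},{"linear":[0,0,0],"roll":-1},{"linear":[0,0,0],"roll":-1},{"linear":[0,0,0],"roll":-1},{"linear":[0,0,0],"roll":-1},{"linear":[0,0,0],"roll":-1}]'
python3 -m jog '[{"linear":[0,0,0],"roll":-1},{"linear":[0,0,0],"roll":-1},{"linear":[0,0,0],"roll":-1},{"linear":[0,0,0],"roll":-1},{"linear":[0,0,0],"roll":-1},{"linear":[0,0,0],"roll":-1},{"linear":[0,0,0],"roll":0},{"linear":[0,0,0],"roll":0}]'
python3 w.py n2
python3 -m jog '[{"linear":[0,0,0],"roll":-1},{"linear":[0,0,0],"roll":-1},{"linear":[0,0,0],"roll":-1},{"linear":[0,0,0],"roll":-1},{"linear":[0,0,0],"roll":-1},{"linear":[0,0,0],"roll":-1},{"linear":[0,0,0],"roll":-1},{"linear":[0,0,0],"roll":-1},{"linear":[0,0,0],"roll":-1},{"linear":[0,0,0],"roll":-1},{"linear":[0,0,0],"roll":-1},{"linear":[0,0,0],"roll":-1}]'
python3 -m jog '[{"linear":[0,0,0],"roll":-1},{"linear":[0,0,0],"roll":-1},{"linear":[0,0,0],"roll":-1},{"linear":[0,0,0],"roll":-1},{"linear":[0,0,0],"roll":-1},{"linear":[0,0,0],"roll":-1},{"linear":[0,0,0],"roll":0},{"linear":[0,0,0],"roll":0}]'
python3 w.py n3
```

```text
time_s: 9.77
position: [0.5416, 0.0645, 0.2652]
tool_rot: [[0.855, -0.519, -0.003], [-0.519, -0.855, 0.001], [-0.004, 0.001, -1.0]]
ft_force: [0.5, -0.2, 0.3]
grip_width: 0.085
gripper_force: 0.0
time_s: 10.02
position: [0.5411, 0.0598, 0.2584]
tool_rot: [[0.853, -0.522, -0.003], [-0.522, -0.853, -0.0], [-0.002, 0.001, -1.0]]
ft_force: [-1.1, -0.2, 0.6]
grip_width: 0.0855
gripper_force: 0.0
[0.54112517 0.05975487 0.25841286] [-6.15383439e+00  2.02905659e+01  7.21689171e+01 -1.82082242e-02
  8.76988569e+01  1.15326482e+02]
time_s: 11.07
position: [0.5416, 0.0591, 0.2601]
tool_rot: [[0.877, 0.48, 0.001], [0.48, -0.877, -0.0], [0.001, 0.001, -1.0]]
ft_force: [0.3, 0.6, -0.5]
grip_width: 0.0852
gripper_force: 0.0
time_s: 11.73
position: [0.5416, 0.0595, 0.26]
tool_rot: [[0.525, 0.851, 0.001], [0.851, -0.525, -0.0], [0.0, 0.001, -1.0]]
ft_force: [-0.5, 0.1, 0.0]
grip_width: 0.0854
gripper_force: 0.0
[0.54163789 0.05948979 0.25995256] [-6.18301240e+00  2.01966915e+01  7.20582494e+01 -4.31378095e-03
  8.77064428e+01  2.55022660e+01]
time_s: 12.78
position: [0.5417, 0.0601, 0.2597]
tool_rot: [[-0.479, 0.878, 0.0], [0.878, 0.479, -0.0], [-0.0, 0.0, -1.0]]
ft_force: [-0.2, 0.2, 0.7]
grip_width: 0.0856
gripper_force: 0.0
time_s: 13.45
position: [0.5417, 0.0602, 0.2596]
tool_rot: [[-0.851, 0.525, 0.0], [0.525, 0.851, -0.0], [-0.0, 0.0, -1.0]]
ft_force: [-0.4, -0.4, 0.1]
grip_width: 0.0854
gripper_force: 0.0
[0.54166164 0.06021351 0.25963475] [-6.10646871e+00  2.02307719e+01  7.20584633e+01 -1.81790950e-03
  8.77003555e+01 -6.44094985e+01]
```

```bash
python3 -m jog '[{"linear":[0.4,0.25,0],"roll":0},{"linear":[0.75,0.49,0],"roll":0},{"linear":[0.75,0.49,0],"roll":0},{"linear":[0.75,0.49,0],"roll":0},{"linear":[0.75,0.49,0],"roll":0},{"linear":[0.75,0.49,0],"roll":0},{"linear":[0.75,0.49,0],"roll":0},{"linear":[0.75,0.49,0.3],"roll":0},{"linear":[0.75,0.49,0.3],"roll":0},{"linear":[0.35,0.24,0.8],"roll":0},{"linear":[0,0,0.6],"roll":-1},{"linear":[0,0,0],"roll":-1}]'
python3 -m jog '[{"linear":[0,0,0],"roll":-1},{"linear":[0,0,0],"roll":-1},{"linear":[0,0,0],"roll":-1},{"linear":[0,0,0],"roll":-1},{"linear":[0,0,0],"roll":-1},{"linear":[0,0,0],"roll":-1},{"linear":[0,0,0],"roll":-1},{"linear":[0,0,0],"roll":-1},{"linear":[0,0,0],"roll":-1},{"linear":[0,0,0],"roll":0},{"linear":[0,0,0],"roll":0}]'
python3 w.py p1
python3 - <<'E'
import cv2,numpy as np,pickle
from h import *
for n,z in(('n1',.151),('n2',.151),('n3',.151)):
    c,s=pickle.load(open(f'pics/{n}.pkl','rb')); print(n,pix('wrist',[.5415,.0605,.151],c).round(1))
c,s=pickle.load(open('pics/p1.pkl','rb')); u,v=pix('wrist',[.405,.351,.031],c); print(u,v)
t=optics.get_image('top')[:,:,::-1]; cv2.imwrite('pics/top6.png',t)
R=lambda i,h=300:cv2.resize(i,(400,h),interpolation=cv2.INTER_CUBIC)
def crop(n,p,w):
    c,s=pickle.load(open(f'pics/{n}.pkl','rb')); u,v=pix('wrist',p,c).astype(int); im=cv2.imread(f'pics/{n}.png'); 
    u0,v0=max(0,u-w),max(0,v-w*3//4); o=R(im[v0:v0+w*3//2,u0:u0+2*w]); cv2.putText(o,f'{n} {u0},{v0} x{200/w:.2f}',(3,12),0,.4,(0,0,255)); return o
A=[.5415,.0605,.151]
cv2.imwrite('pics/c6.png',np.vstack([np.hstack([crop('n1',A,80),crop('n2',A,80)]),np.hstack([crop('n3',A,80),crop('p1',[.405,.351,.031],80)])]))
E
```

```text
time_s: 14.5
position: [0.4009, 0.3518, 0.175]
tool_rot: [[-0.932, 0.363, -0.007], [0.363, 0.932, -0.004], [0.005, -0.006, -1.0]]
ft_force: [-0.2, -0.3, -1.0]
grip_width: 0.0857
gripper_force: 0.0
time_s: 15.42
position: [0.4034, 0.3518, 0.1796]
tool_rot: [[-0.918, -0.395, 0.0], [-0.395, 0.918, 0.0], [-0.0, 0.0, -1.0]]
ft_force: [-0.9, 0.7, 0.1]
grip_width: 0.0856
gripper_force: 0.0
[0.40342852 0.35179866 0.17956715] [ 2.84082666e+01  2.28537098e+01  8.17225798e+01  7.99636697e-04
  7.54169193e+01 -8.48843807e+01]
n1 [315.  237.1]
n2 [313.6 237.8]
n3 [312.7 236.9]
311.592433366681 223.25789888665653
```

View pics/c6.png

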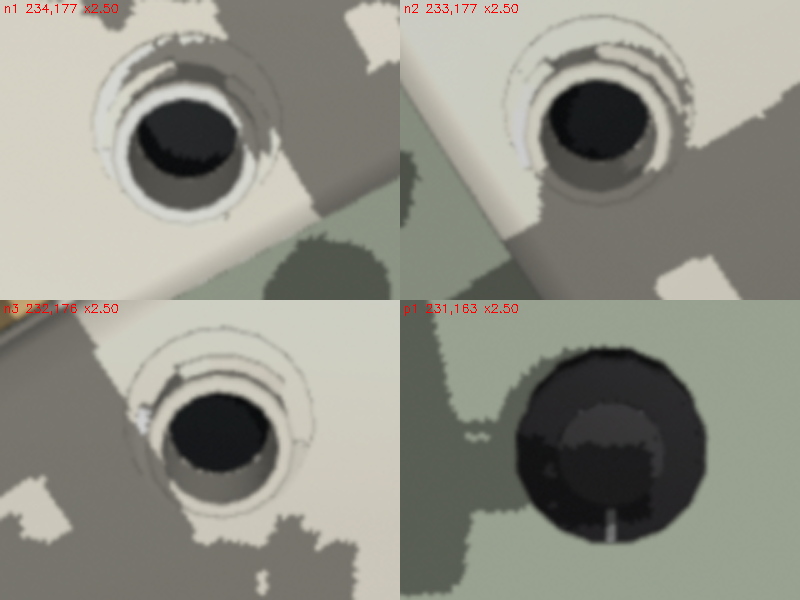

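Crop readings of the rim centre are n1 (308.2,238.1), n2 (312.4,230.4) and n3 (320,234.2). The cap top is centred at (315.5,223.5) in p1 with its pointer straight down, so its flats already line up with the pads.

Run:
```python
from h import *; import pickle
A=[];b=[]
for n,u,v in(('n1',308.2,238.1),('n2',312.4,230.4),('n3',320,234.2)):
    c,s=pickle.load(open(f'pics/{n}.pkl','rb')); m=atz('wrist',u,v,.151,c); R=np.array(s['tool_rot'])[:2,:2]; print(n,m)
    A.append(np.hstack([np.eye(2),R])); b.append(m)
x,res,_,_=np.linalg.lstsq(np.vstack(A),np.hstack(b),rcond=None); print('neck',x[:2],'bias tool',x[2:],(np.vstack(A)@x-np.hstack(b)).round(4))
c,s=pickle.load(open('pics/p1.pkl','rb')); m=atz('wrist',315.5,223.5,.031,c); R=np.array(s['tool_rot'])[:2,:2]; p=np.array(s['position'][:2])
print('cap',m,'tool',R.T@(m-p),'corrected',R.T@(m-p)-x[2:])
```

```text
n1 [0.5434 0.0649]
n2 [0.5436 0.0656]
n3 [0.5425 0.0659]
neck [0.54298656 0.06533713] bias tool [0.00061216 0.0002547 ] [-0.     -0.0001 -0.0001  0.0001  0.0001 -0.    ]
cap [0.4039 0.354 ] tool [-0.00130352  0.00183549] corrected [-0.00191568  0.00158079]
```

```bash
python3 -m jog '[{"linear":[-0.05,0.04,0.5],"roll":0},{"linear":[0,0,0.9],"roll":0},{"linear":[0,0,0.9],"roll":0},{"linear":[0,0,0.9],"roll":0},{"linear":[0,0,0.6],"roll":0},{"linear":[0,0,0.35],"roll":0},{"linear":[0,0,0.15],"roll":0},{"linear":[0,0,0.11],"roll":0},{"linear":[0,0,0],"roll":0},{"linear":[0,0,0],"roll":0}]' 1 60
python3 -m jog '[{"linear":[0,0,0],"roll":0},{"linear":[0,0,0],"roll":0},{"linear":[0,0,0],"roll":0},{"linear":[0,0,0],"roll":0},{"linear":[0,0,0],"roll":0},{"linear":[0,0,0],"roll":0}]' -1 60
```

```text
time_s: 16.35
position: [0.405, 0.3544, 0.004]
tool_rot: [[-0.917, -0.399, 0.001], [-0.399, 0.917, 0.001], [-0.002, 0.0, -1.0]]
ft_force: [-0.1, -0.8, -0.6]
grip_width: 0.0853
gripper_force: 0.0
time_s: 16.85
position: [0.405, 0.3544, 0.0044]
tool_rot: [[-0.917, -0.399, 0.002], [-0.399, 0.917, 0.001], [-0.002, 0.0, -1.0]]
ft_force: [-1.7, -1.1, 8.2]
grip_width: 0.0606
gripper_force: 64.1
```

```bash
python3 -m jog '[{"linear":[0,0,-0.3],"roll":0},{"linear":[0,0,-0.8],"roll":0},{"linear":[0,0,-0.9],"roll":0},{"linear":[0,0,-0.9],"roll":0},{"linear":[0,0,-0.9],"roll":0},{"linear":[0,0,-0.8],"roll":0},{"linear":[0,0,-0.3],"roll":0},{"linear":[0,0,0],"roll":0}]'
python3 -m jog '[{"linear":[0,-0.4,0],"roll":0},{"linear":[-0.03,-0.8,0],"roll":0},{"linear":[-0.03,-0.9,0],"roll":0},{"linear":[-0.03,-0.9,0],"roll":0},{"linear":[-0.03,-0.9,0],"roll":0},{"linear":[-0.03,-0.9,0],"roll":0},{"linear":[-0.03,-0.9,0],"roll":0},{"linear":[-0.03,-0.9,0],"roll":0},{"linear":[-0.04,-0.9,0],"roll":0},{"linear":[-0.03,-0.5,0],"roll":0},{"linear":[0,0,0],"roll":0},{"linear":[0,0,0],"roll":0}]'
python3 w.py q1; python3 -c "
from h import *;s=env.observe();R=np.array(s['tool_rot']);print(R.T@(np.array([.543,.0653,.2])-s['position']),s['grip_width'],s['ft_force'],s['wrist_torque'])"
```

```text
time_s: 17.52
position: [0.4054, 0.3547, 0.2027]
tool_rot: [[-0.917, -0.4, 0.006], [-0.4, 0.917, 0.003], [-0.007, 0.001, -1.0]]
ft_force: [-0.2, 0.5, -1.1]
grip_width: 0.0609
gripper_force: 66.0
time_s: 18.52
position: [0.5423, 0.0645, 0.1976]
tool_rot: [[-0.918, -0.398, -0.003], [-0.398, 0.918, 0.0], [0.002, 0.002, -1.0]]
ft_force: [-0.5, 0.7, -1.8]
grip_width: 0.0604
gripper_force: 65.9
[0.54230135 0.0645153  0.19757913] [-5.64547675e+00  2.30202268e+01  7.82107423e+01  1.13541939e-02
  7.89321773e+01 -1.19080371e+02]
[-0.00085043 -0.00051452 -0.00207211] 0.06048507070914953 [-0.73838107  0.73990964 -2.33515335] [-0.01082277 -0.03713054  0.03168475]
```

```bash
python3 -m jog '[{"linear":[-0.02,-0.01,0.4],"roll":0},{"linear":[0,0,0.4],"roll":0},{"linear":[0,0,0.25],"roll":0},{"linear":[0,0,0],"roll":0},{"linear":[0,0,0],"roll":0}]'
python3 -m jog '[{"linear":[0,0,0.05],"roll":0},{"linear":[0,0,0],"roll":0},{"linear":[0,0,0],"roll":0}]'
python3 -m jog '[{"linear":[0,0,0.05],"roll":0},{"linear":[0,0,0],"roll":0},{"linear":[0,0,0],"roll":0}]'
```

```text
time_s: 18.98
position: [0.5429, 0.0662, 0.1569]
tool_rot: [[-0.916, -0.401, -0.001], [-0.401, 0.916, 0.0], [0.001, 0.001, -1.0]]
ft_force: [0.3, -0.6, -0.6]
grip_width: 0.061
gripper_force: 65.9
time_s: 19.23
position: [0.5437, 0.0654, 0.1556]
tool_rot: [[-0.917, -0.4, 0.001], [-0.4, 0.917, -0.0], [-0.001, -0.0, -1.0]]
ft_force: [-0.4, 0.0, -0.6]
grip_width: 0.0603
gripper_force: 65.9
time_s: 19.48
position: [0.5436, 0.0652, 0.1531]
tool_rot: [[-0.917, -0.4, -0.0], [-0.4, 0.917, 0.0], [0.0, 0.0, -1.0]]
ft_force: [-0.4, -0.6, -1.4]
grip_width: 0.0606
gripper_force: 65.9
```

```bash
for i in 1 2 3; do :; done; python3 -m jog '[{"linear":[0,0,0.05],"roll":0},{"linear":[0,0,0.05],"roll":0},{"linear":[0,0,0],"roll":0},{"linear":[0,0,0],"roll":0}]'
python3 -m jog '[{"linear":[0,0,0.04],"roll":0},{"linear":[0,0,0],"roll":0},{"linear":[0,0,0],"roll":0}]'
```

```text
time_s: 19.82
position: [0.5435, 0.0651, 0.1489]
tool_rot: [[-0.917, -0.4, -0.001], [-0.4, 0.917, -0.0], [0.0, 0.0, -1.0]]
ft_force: [-0.3, 0.2, -1.9]
grip_width: 0.0607
gripper_force: 65.9
time_s: 20.07
position: [0.5436, 0.0652, 0.1474]
tool_rot: [[-0.917, -0.4, -0.0], [-0.4, 0.917, -0.0], [0.0, 0.0, -1.0]]
ft_force: [-1.1, -0.3, -0.9]
grip_width: 0.0608
gripper_force: 65.9
```

```bash
python3 -m jog '[{"linear":[0,0,0.04],"roll":0},{"linear":[0,0,0],"roll":0},{"linear":[0,0,0],"roll":0}]'
python3 -m jog '[{"linear":[0,0,0.03],"roll":0},{"linear":[0,0,0],"roll":0},{"linear":[0,0,0],"roll":0}]'
```

```text
time_s: 20.32
position: [0.5435, 0.0652, 0.1458]
tool_rot: [[-0.917, -0.4, -0.0], [-0.4, 0.917, 0.0], [0.0, 0.0, -1.0]]
ft_force: [-0.8, -0.5, -2.2]
grip_width: 0.0603
gripper_force: 65.8
time_s: 20.57
position: [0.5436, 0.0652, 0.1448]
tool_rot: [[-0.917, -0.4, 0.0], [-0.4, 0.917, -0.0], [-0.0, -0.0, -1.0]]
ft_force: [0.0, -1.2, 1.0]
grip_width: 0.0609
gripper_force: 66.2
```

```bash
python3 -m jog '[{"linear":[0,0,0.015],"roll":0},{"linear":[0,0,0],"roll":0},{"linear":[0,0,0],"roll":0}]'
python3 -m jog '[{"linear":[0,0,0],"roll":1},{"linear":[0,0,0],"roll":1},{"linear":[0,0,0],"roll":0}]'
python3 -c "
from h import *;s=env.observe();print(s['position'],s['ft_force'],s['wrist_torque'],s['q'][5])"
```

```text
time_s: 20.82
position: [0.5437, 0.0652, 0.1446]
tool_rot: [[-0.917, -0.4, 0.001], [-0.4, 0.917, -0.0], [-0.001, -0.0, -1.0]]
ft_force: [-1.4, -0.4, 4.1]
grip_width: 0.0605
gripper_force: 66.6
time_s: 21.07
position: [0.5437, 0.0652, 0.1441]
tool_rot: [[-0.973, -0.231, 0.0], [-0.231, 0.973, -0.0], [-0.0, -0.0, -1.0]]
ft_force: [0.1, -1.1, 1.5]
grip_width: 0.0604
gripper_force: 66.2
[0.54366742 0.06518103 0.14407145] [ 0.13750199 -1.07585973  1.47463734] [-0.14798776 -0.0284106  -0.1017663 ] -108.92833309077166
```

```bash
cat > st.py <<'E'
from h import *
s=env.observe();print('z %.4f Fz %.1f F %s tz %.3f q6 %.1f'%(s['position'][2],s['ft_force'][2],np.round(s['ft_force'][:2],1),s['wrist_torque'][2],s['q'][5]), s['position'][:2].round(4))
E
python3 -m jog '[{"linear":[0,0,0.01],"roll":1},{"linear":[0,0,0.01],"roll":1},{"linear":[0,0,0],"roll":0}]' >/dev/null; python3 st.py
python3 -m jog '[{"linear":[0,0,0.01],"roll":1},{"linear":[0,0,0.01],"roll":1},{"linear":[0,0,0],"roll":0}]'>/dev/null; python3 st.py
```

```text
z 0.1433 Fz 1.4 F [ 0.  -1.2] tz -0.007 q6 -99.1 [0.5437 0.0651]
z 0.1426 Fz 3.2 F [-1.4 -3.3] tz -0.106 q6 -89.2 [0.5436 0.065 ]
```

```bash
python3 -m jog '[{"linear":[0,0,0.01],"roll":1},{"linear":[0,0,0.01],"roll":1},{"linear":[0,0,0],"roll":0}]' >/dev/null; python3 st.py
python3 -m jog '[{"linear":[0,0,0.01],"roll":1},{"linear":[0,0,0.01],"roll":1},{"linear":[0,0,0],"roll":0}]'>/dev/null; python3 st.py
```

```text
z 0.1419 Fz 2.9 F [-0.9 -2.5] tz -0.051 q6 -79.2 [0.5436 0.0651]
z 0.1408 Fz 0.4 F [ 0.9 -5.6] tz -0.109 q6 -69.3 [0.5437 0.0646]
```

```bash
python3 -m jog '[{"linear":[0,0,0.015],"roll":1},{"linear":[0,0,0.015],"roll":1},{"linear":[0,0,0],"roll":0}]' >/dev/null; python3 st.py
python3 -m jog '[{"linear":[0,0,0.01],"roll":1},{"linear":[0,0,0.01],"roll":1},{"linear":[0,0,0],"roll":0}]'>/dev/null; python3 st.py
```

```text
z 0.1394 Fz -1.9 F [ 2.  -3.2] tz -0.077 q6 -59.3 [0.5437 0.0649]
z 0.1387 Fz -2.8 F [ 1.8 -5.2] tz -0.050 q6 -49.3 [0.5438 0.0646]
```

```bash
python3 -m jog '[{"linear":[0,0,0.02],"roll":1},{"linear":[0,0,0.02],"roll":1},{"linear":[0,0,0],"roll":0}]' >/dev/null; python3 st.py
python3 -m jog '[{"linear":[0,0,0.015],"roll":1},{"linear":[0,0,0.01],"roll":0},{"linear":[0,0,0],"roll":0}]'>/dev/null; python3 st.py
```

```text
z 0.1371 Fz -1.7 F [ 0.4 -7. ] tz -0.059 q6 -39.3 [0.5435 0.0644]
z 0.1365 Fz 1.8 F [ 2.  -5.8] tz -0.032 q6 -34.6 [0.5439 0.0644]
```

```bash
python3 -m jog '[{"linear":[0,0,0.01],"roll":1},{"linear":[0,0,0.01],"roll":1},{"linear":[0,0,0],"roll":0}]' >/dev/null; python3 st.py
python3 -m jog '[{"linear":[0,0,0],"roll":1},{"linear":[0,0,0],"roll":1},{"linear":[0,0,0],"roll":0}]'>/dev/null; python3 st.py
python3 -m jog '[{"linear":[0,0,0],"roll":1},{"linear":[0,0,0],"roll":1},{"linear":[0,0,0],"roll":0}]'>/dev/null; python3 st.py
```

```text
z 0.1364 Fz 6.9 F [-2.  -8.1] tz -0.064 q6 -24.3 [0.544  0.0642]
z 0.1364 Fz 8.4 F [-2.3 -8.8] tz -0.189 q6 -14.3 [0.5438 0.064 ]
z 0.1364 Fz 8.5 F [ -3.7 -10.1] tz -0.094 q6 -4.3 [0.5437 0.0639]
```

```bash
python3 -m jog '[{"linear":[-0.03,-0.01,0],"roll":0},{"linear":[0,0,0],"roll":0}]' >/dev/null; python3 st.py
python3 -m jog '[{"linear":[0,0,0],"roll":1},{"linear":[0,0,0],"roll":1},{"linear":[0,0,0],"roll":0}]'>/dev/null; python3 st.py
python3 -m jog '[{"linear":[0,0,0],"roll":1},{"linear":[0,0,0],"roll":0}]'>/dev/null; python3 st.py
```

```text
z 0.1364 Fz 7.7 F [-1.4 -4. ] tz 0.018 q6 -4.7 [0.5436 0.0636]
z 0.1364 Fz 7.9 F [-2.4 -5.2] tz -0.139 q6 5.5 [0.5435 0.0634]
z 0.1365 Fz 8.6 F [-2.  -5.4] tz -0.185 q6 10.5 [0.5434 0.0634]
```

```bash
python3 -m jog '[{"linear":[0,0,0],"roll":1},{"linear":[0,0,0],"roll":0}]'>/dev/null; python3 st.py
python3 -m jog '[{"linear":[0,0,0],"roll":1},{"linear":[0,0,0],"roll":0}]'>/dev/null; python3 st.py
python3 -m jog '[{"linear":[0,0,0],"roll":1},{"linear":[0,0,0],"roll":0}]'>/dev/null; python3 st.py
```

```text
z 0.1364 Fz 7.8 F [-2.1 -6.6] tz -0.116 q6 15.5 [0.5433 0.0633]
z 0.1364 Fz 7.5 F [-1.7 -6. ] tz -0.136 q6 20.5 [0.5433 0.0633]
z 0.1364 Fz 6.2 F [-1.5 -6.8] tz 0.120 q6 25.5 [0.5431 0.0633]
```

```bash
python3 -m jog '[{"linear":[0,0,0],"roll":1},{"linear":[0,0,0],"roll":0}]'>/dev/null; python3 st.py
python3 -m jog '[{"linear":[0,0,0],"roll":1},{"linear":[0,0,0],"roll":0}]'>/dev/null; python3 st.py
```

```text
z 0.1363 Fz 10.3 F [-3.2 -7.9] tz 0.265 q6 30.5 [0.5429 0.0633]
z 0.1363 Fz 9.7 F [-4.9 -7.2] tz 0.503 q6 35.5 [0.5429 0.0631]
```

Torque is climbing, so the click is near; half-steps from here.

```bash
python3 -m jog '[{"linear":[0,0,0],"roll":0.6},{"linear":[0,0,0],"roll":0}]'>/dev/null; python3 st.py
python3 -m jog '[{"linear":[0,0,0],"roll":0.6},{"linear":[0,0,0],"roll":0}]'>/dev/null; python3 st.py
```

```text
z 0.1363 Fz 7.9 F [-5.7 -7.8] tz 0.501 q6 38.4 [0.5428 0.0632]
z 0.1363 Fz 5.0 F [-4.7 -5.1] tz 0.369 q6 41.4 [0.5426 0.0632]
```

```bash
python3 -m jog '[{"linear":[0,0,0],"roll":0.6},{"linear":[0,0,0],"roll":0}]'>/dev/null; python3 st.py
python3 -m jog '[{"linear":[0,0,0],"roll":0.6},{"linear":[0,0,0],"roll":0}]'>/dev/null; python3 st.py
```

```text
z 0.1364 Fz 13.7 F [-8.1 -6.4] tz -0.176 q6 44.4 [0.5426 0.0633]
z 0.1364 Fz 8.9 F [-3.4 -4.1] tz -0.233 q6 47.5 [0.5427 0.0635]
```

Torque climbed to 0.5 Nm and then fell to its baseline, which is one click. Releasing and backing off.

```bash
python3 -m jog '[{"linear":[0,0,0],"roll":0},{"linear":[0,0,0],"roll":0},{"linear":[0,0,0],"roll":0},{"linear":[0,0,0],"roll":0},{"linear":[0,0,0],"roll":0}]' 1
python3 -m jog '[{"linear":[0,0,-0.2],"roll":0},{"linear":[0,0,-0.5],"roll":0},{"linear":[0,0,-0.8],"roll":0},{"linear":[0,0,-0.8],"roll":0},{"linear":[0,0,-0.8],"roll":0},{"linear":[0,0,0],"roll":0},{"linear":[0,0,0],"roll":0},{"linear":[0,0,0],"roll":0}]'
python3 w.py z1
python3 - <<'E'
from h import *; import pickle,cv2
c,s=pickle.load(open('pics/z1.pkl','rb')); im=cv2.imread('pics/z1.png'); g=cv2.cvtColor(im,6)
u,v=pix('wrist',[.543,.0645,.163],c); print('expected px',u,v)
m=(g<75).astype('uint8'); n,l,st,ce=cv2.connectedComponentsWithStats(m)
for i in range(1,n):
    if st[i,4]>300: print(st[i],ce[i].round(1))
R=np.array(s['tool_rot']); print('psi',np.degrees(np.arctan2(R[1,0],R[0,0])))
for r in range(16,52,4): # brightness round the axis, at pointer radii
    pass
P=np.array([[ [.543+rr*np.cos(a),.0645+rr*np.sin(a),.163] for a in np.radians(range(0,360,3))] for rr in (.020,.023,.026)])
b=np.array([[g[tuple(pix('wrist',p,c).round().astype(int)[::-1])] for p in row] for row in P]).mean(0)
print('brightest deg',[(3*int(i),float(b[i].round())) for i in np.argsort(-b)[:6]], 'median',np.median(b))
E
```

```text
time_s: 26.32
position: [0.5431, 0.0642, 0.1354]
tool_rot: [[0.802, 0.597, -0.0], [0.597, -0.802, 0.0], [-0.0, -0.0, -1.0]]
ft_force: [-0.4, -0.2, 0.3]
grip_width: 0.0856
gripper_force: 0.0
time_s: 26.98
position: [0.5428, 0.0641, 0.259]
tool_rot: [[0.803, 0.596, -0.001], [0.596, -0.803, 0.0], [-0.001, -0.001, -1.0]]
ft_force: [-0.1, -0.6, -0.7]
grip_width: 0.0853
gripper_force: 0.0
[0.54276847 0.06408381 0.25902633] [-5.68280152e+00  2.04419227e+01  7.18341915e+01  3.19979884e-03
  8.77825403e+01  4.77411902e+01]
expected px 315.1258041930462 243.389843389499
[  0   0  54 109 473] [24.7 49.9]
[ 484    0   98   48 3594] [537.2  19.8]
[ 270  190   91   94 6683] [315.5 236.6]
[    0   267   640   213 70760] [336.4 409.5]
[183 279  52  50 553] [215.9 295.2]
[283 341  57  47 856] [310.9 364.2]
psi 36.57589792730907
brightest deg [(216, 57.0), (219, 53.0), (213, 38.0), (78, 37.0), (66, 37.0), (84, 37.0)] median 18.333333333333332
```

The pointer is at 216° and the grip direction was 216.6°, so the ring followed the fingers with no slip. The cap was home (z = 0.132), and the torque peaked and dropped once. The arm is clear, so I hand in.

```bash
python3 -c "
from rig import env; print(env.close_job())"
```

```text
the job is handed in; nothing more can be done
None
```

I stood the funnel spout down in the tumbler, screwed the cap home on the neck and stopped at the first click, then handed the job in at about 27 s; the click is judged from the torque (0.5 Nm, then back to baseline), as I could not see the pip, and no verdict came back.

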